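# Set up the folding mirror for shaving

## Task

Set up the folding travel mirror for a shave: carry it, still folded, onto the middle of the rectangular stone mat and set it down gently, lying along the mat's length with its hinge end away from you. Then let go, take it by its thumb tab and raise the mirror lid to 105 degrees, so that the glass faces your side of the counter and leans back a little past upright. Keep fingers off the glass and leave the other toiletries where they stand.

Things in the scene. Friction and masses are not known exactly. Their poses are not given: they have to be found in the camera images.
- mirror: Loose folding mirror, 0.6 to 0.85 kg, lying folded. Black base 152 long, 64 wide, 28 high: flat parallel sides from 75 behind to 45 ahead of the origin (grip across them, 64 mm, from above), then a half-round front. Aluminium lid 60 wide, 9 thick on it, top at 39 when shut. Origin: underside, middle, near the balance point. +x along it to the hinge end, y across, z up.
- hinge (a point): The middle of the hinge axis, at the hinge end of the mirror, 70 mm along +x from the base's origin and 34 mm above its underside. The axis runs along the mirror's y, across the base.
- lid (a joint): Lid angle in rad: 0 folded shut (starts at 0 to 0.08), pi/2 upright, 1.83 is 105 degrees, stop at 2.4. The hinge is stiff (about 0.14 N m of friction), so the lid stays where it is left; lifting it at the tab takes 1 to 2 N, and the mirror's weight keeps the base down.
- tab (a point): Grip point of the lid's thumb tab, a flat tongue 26 wide, 9 thick, 38 long beyond the lid's round front end; the point is 25 mm beyond that end, 170 from the hinge axis. Axes: x from tab to hinge, y across, z out of the lid's back. Fingers closing across the 26 mm, parallel to the hinge, can follow it up with the tool vertical: the tab turns in a light grip (6 N); a hard one drags the base.
- glass: The mirror glass, 52 mm wide, set in the underside of the lid, so hidden while folded; it ends 29 mm short of the tab's grip point and 4 mm inside the lid's edge. Origin on the hinge axis.
- mat: Rectangular grey stone drying mat fixed to the counter, 240 mm long (its x), 130 mm wide (its y), 9 mm thick. Origin at the middle of its underside. It is turned at most 0.3 rad from pointing straight ahead; its +x end is the one farther from the robot.
- mat_middle (a point): The middle of the mat's top face, 9 mm above the counter.
- tub: Round white cream tub with a screw lid, 72 mm across and 44 mm high, standing between the two halves of the counter. Origin under its centre.
- cup: White ceramic tooth mug without a handle, 72 mm across and 95 mm high, towards the far side. Origin under its centre.
- shampoo: Grey round shampoo bottle, 58 mm across and 170 mm high with a white flip cap, at the far side. Origin under its centre.
- rollon: Small white roll-on deodorant with a grey cap, 42 mm across and 100 mm high, far left. Origin under its centre.
- soap: Bar of cream soap 50 x 80 x 24 mm lying in a white ceramic dish with its top about 30 mm above the counter, near the robot. Origin under its centre.
- brush: Wooden nail brush 40 x 85 mm, 32 mm high, bristles down, near the robot at right. Origin under its centre.
- razor: Steel safety razor lying on the counter, 130 mm long and 15 mm high, near the robot at left. Origin under the middle of its handle.
Things that resemble listed ones, but are neither listed nor needed, are in the scene too. What is shaped like the mirror but turquoise is not meant.

How it is judged:
By the outcome, as a careful person would: the job done as asked, in the order asked, and still so for the second after the job is handed in, with the robot touching nothing.
It also fails if it takes over 64 s, if anything falls off the work surface, if the arm or the gripper's body presses on something with over 40 N, if the wrist force passes 120 N, or if a joint passes its speed limit or range.

## Robot

A 7-joint arm with a two-finger parallel gripper is mounted at the origin on the work surface. World frame = base frame: x ahead of the robot, y to its left, z up, the work surface at z = 0. Lengths are in m, angles in rad, forces in N, time in s.
With the tool pointing down it reaches from about 0.35 to 0.9 m from the base axis. Payload 8.1 kg.
Tool frame: the origin (TCP) lies midway between the tips of the shut fingers; the grasp point (between the pads) lies 19 mm behind it; z points along the fingers, y is the line along which they close (so a half turn about z gives the same grasp; the last joint's range is limited). The gripper opens to 92 mm and grips with 3 to 60 N. Pads are 19 mm wide; open, the fingers measure 130 mm over their backs; the gripper's body (75 mm by 190 mm) begins 47 mm behind the grasp point.
Start: joints at [-0.103, 0.434, 0.025, 1.573, -0.012, 1.134, -0.075], TCP at [0.625, -0, 0.227] pointing down, gripper open.
Joint ranges: [-2.62, 2.62], [-0.44, 2.09], [-1.27, 1.32], [0.08, 2.57], [-1.32, 4.46], [0.12, 2], [-2.74, 2.74]. Speed limits (rad/s): [2.22, 2.22, 3.01, 3.01, 3.14, 3.14, 3.14].

## Interface

Orientations are given as a rotation vector (axis times angle).
In Python, from cell import observe, cams, job gives the robot as it stands. The module is installed in compiled form; this text tells all that it offers.
- The arm moves only by the tool step_arm, never from a script. Its argument "steps" is a list of rows, each a list of 6 numbers: the shift along the world's x, y, z in mm, then the turn, a rotation vector about the world's x, y, z in rad. In form: [[dx, dy, dz, rx, ry, rz], ...]. A call has 1 to 20 rows; each row shifts and turns the commanded pose from where the row before left it; what a row does not reach is not made up. A row lasts 1/12 s, in which the tool goes at most 41.7 mm and 7.16 degrees, less where a joint would pass 70% of its speed; a pose out of reach is approached as far as the arm can. A call with a gripper value outside its range is refused whole. "gripper" is the opening, from 0 (shut) to 1 (fully open), set as the call begins (left out, the last holds). The fingers move at their own pace and stop on an object; "force" is the grip in N (left out, the last holds). Time passes only in rows, so rows that do not move let the fingers close. It gives the time, the measured TCP pose, the force, the opening and the grip force at its end, in the units of the state.
- observe(): the state, without advancing time (a new reading comes with each control period).
- cams.get_image(name): name is "scene" or "side" or "wrist"; returns the picture (420x560x3 uint8, red, green, blue); there is no depth.
- cams.get_calibration(name): a dict with "fov_y" (degrees; the focal length in pixels is half the picture's height over the tangent of half this angle, whatever the lens; pixels are square), "cx", "cy" (the principal point, pixels), "dist_coeffs" ([k1, k2, p1, p2, k3] as OpenCV has them; the pictures are not rectified), "world_to_cam" (4x4, takes a point from world to camera coordinates). Camera axes: x right, y up, looking along -z (the intrinsics and any distortion apply to the point x, -y, -z); pixel columns grow to the right and rows downward; lengths in m; the calibration is good to about 2 mm. A picture is of the moment at which its call begins: read the wrist's pose just before it. get_calibration takes no time and is no camera call; for the wrist camera it gives the pose at the moment of the call.
- job.sign_off(): hands the job in; it is judged then, once.
The state is a dict: "clock": time; "joints": joint angles; "dq": joint speeds; "joint_efforts": joint torques, N m; "position": TCP position; "ee_rot": TCP orientation; "force": force on the tool from outside, world axes, zero at the start; "ft_torque": the same for the moment, N m; "width": opening from 0.0 (shut) to 1.0 (fully open); "gripper_force": force on a finger pad.
Only numpy, scipy, OpenCV 4.12 (cv2) and the standard library are available. Lean on these libraries where they do the work, as an engineer would, in place of code of your own. Each camera call takes 0.05 s, during which the arm holds its last target. There are 200 camera calls.

## Working session

There is one attempt and no reset: what is moved stays moved. The work goes in short steps, Python scripts to look and compute and a tool call to move; the robot and the scene stay as the last step left them, time stands still between calls to the robot, and variables do not carry over. Pictures are saved under pics/ and viewed, at most 10 in all, crops included, and the job is handed in when it is done.

Besides the shell and the picture viewer there is one more tool, called by a JSON object that holds its "method" and its "body", one argument or row to a line. step_arm: Moves the arm, as the interface text tells. Its arguments: {"type":"object","properties":{"steps":{"type":"array","items":{"type":"array","items":{"type":"number"}}},"gripper":{"type":"number"},"force":{"type":"number"}},"required":["steps"]}

```bash
mkdir -p pics; cat > h.py <<'E'
import numpy as np, cv2
from cell import observe, cams, job
def shot(n,f):
    c=cams.get_calibration(n); im=cams.get_image(n)
    cv2.imwrite(f,im[:,:,::-1]); return im,c
def K(c):
    f=210/np.tan(np.radians(c["fov_y"])/2)
    return np.array([[f,0,c["cx"]],[0,f,c["cy"]],[0,0,1.]]),np.array(c["dist_coeffs"],float)
def rays(c,px):
    k,d=K(c); u=cv2.undistortPoints(np.array(px,float).reshape(-1,1,2),k,d).reshape(-1,2)
    T=np.array(c["world_to_cam"]); R=T[:3,:3]; o=-R.T@T[:3,3]
    return o,np.c_[u[:,0],-u[:,1],-np.ones(len(u))]@R
def plane(c,px,z):
    o,d=rays(c,px); return o+d*((z-o[2])/d[:,2])[:,None]
def proj(c,P):
    k,d=K(c); T=np.array(c["world_to_cam"]); p=np.atleast_2d(P)@T[:3,:3].T+T[:3,3]
    return cv2.projectPoints(p*[1,-1,-1],np.zeros(3),np.zeros(3),k,d)[0].reshape(-1,2)
E
python3 - <<'E'
from h import *
import pickle
r={}
for n in("scene","side"): r[n]=shot(n,f"pics/{n}0.png"); 
pickle.dump(r,open("r0.pkl","wb"))
for n in r:
  c=r[n][1];T=np.array(c["world_to_cam"]);print(n,c["fov_y"],-T[:3,:3].T@T[:3,3],c["dist_coeffs"])
o=observe();print(o)
E
```

```text
scene 50.139613949771196 [ 1.22266207 -0.19510625  0.87226368] [-0.0077914  0.         0.         0.         0.       ]
side 46.07256829184377 [0.07475568 0.63855863 1.04284031] [0.04682807 0.         0.         0.         0.        ]
{'clock': 0.1, 'joints': array([-0.10261726,  0.43511969,  0.02496694,  1.57397172, -0.011605  ,
        1.13401614, -0.07509422]), 'dq': array([-0.00030373, -0.00094046, -0.00027496, -0.00230468, -0.00035904,
        0.00075454,  0.00028516]), 'joint_efforts': array([ 2.76666542e-03, -6.69124532e+01,  9.87763703e-01, -3.15145969e+01,
       -6.05509384e-02,  3.73947364e-02,  1.19628339e-04]), 'position': array([ 6.24553780e-01, -3.55315024e-05,  2.26057562e-01]), 'ee_rot': array([-2.22086402e+00, -2.22077054e+00,  1.64561738e-03]), 'force': array([-0.95511093, -0.41699836,  0.39345472]), 'ft_torque': array([ 0.03632846, -0.01239891, -0.0091238 ]), 'gripper_force': 0.0, 'width': 1.0021407315626274}
```

View pics/scene0.png

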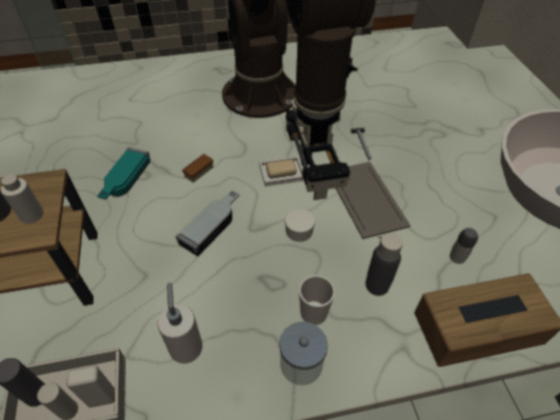

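View pics/side0.png

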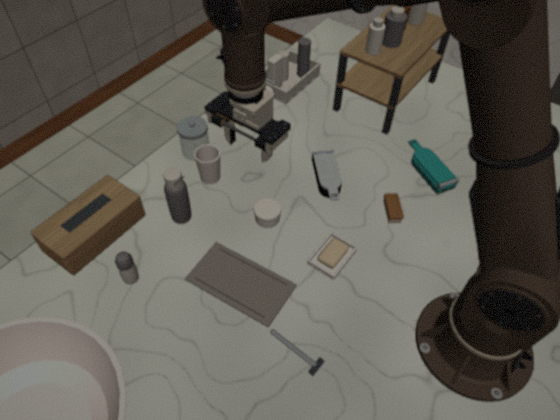

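The scene view shows the aluminium-lidded mirror at (207,222), with its tab at (234,197) towards the robot. The turquoise look-alike at (127,175) is excluded by its colour. The stone mat is at (372,199), which is (242,283) in the side view, where the mirror is at (327,172). I'll confirm in one enlarged crop.

```bash
python3 - <<'E'
from h import *
a=cv2.imread("pics/scene0.png")[180:260,165:250]; b=cv2.imread("pics/side0.png")[140:210,295:365]
c=cv2.imread("pics/side0.png")[235:330,180:300];d=cv2.imread("pics/scene0.png")[155:240,330:415]
f=lambda x:cv2.convertScaleAbs(cv2.resize(x,(400,300),interpolation=cv2.INTER_CUBIC),alpha=1.4)
cv2.imwrite("pics/crop.png",np.vstack([np.hstack([f(a),f(b)]),np.hstack([f(d),f(c)])]))
E
```

```text
(no output)
```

View pics/crop.png

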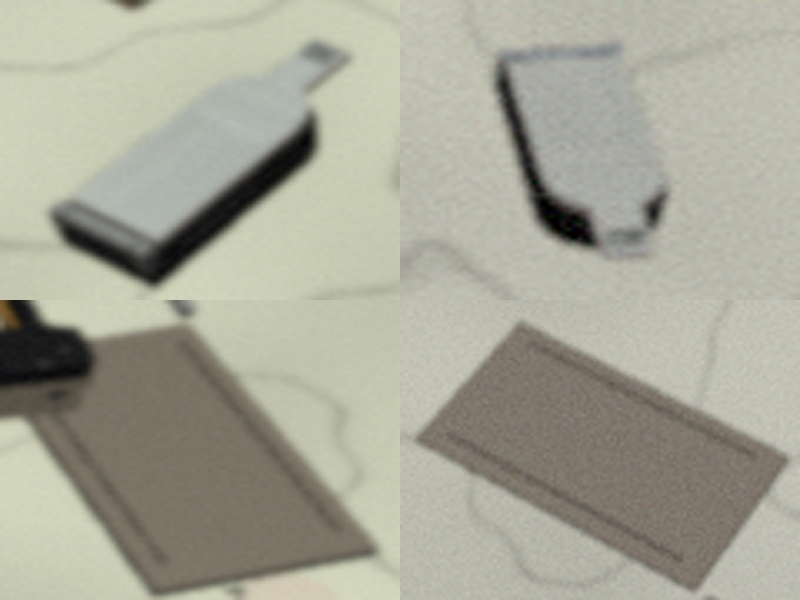

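The crop shows the aluminium lid with its small tab towards the robot and the dark hinge band at the far-right end; this fits the description. The mat's four corners are clear in the side view, at crop (520,322), (788,458), (695,590) and (416,438).

```bash
cat > m.py <<'E'
from h import *
import pickle
r=pickle.load(open("r0.pkl","rb")); S=r["scene"][1]; D=r["side"][1]
A=lambda x,y:(165+x*85/400-.4,180+y*80/300-.4)
B=lambda x,y:(295+(x-400)*70/400-.4,140+y*70/300-.4)
M=lambda x,y:(180+(x-400)*120/400-.4,235+(y-300)*95/300-.4)
N=lambda x,y:(330+x*85/400-.4,155+(y-300)*85/300-.4)
def tri(p,q):
    o1,d1=rays(S,[p]);o2,d2=rays(D,[q]);d1=d1[0];d2=d2[0]
    s=np.linalg.lstsq(np.c_[d1,-d2],o2-o1,rcond=None)[0]
    return (o1+d1*s[0]+o2+d2*s[1])/2, np.linalg.norm(o1+d1*s[0]-o2-d2*s[1])
if __name__=="__main__":
    np.set_printoptions(precision=4,suppress=True)
    m=plane(D,[M(520,322),M(788,458),M(695,590),M(416,438)],.009)
    print("mat side",m,m.mean(0),[np.linalg.norm(m[i]-m[i-1]) for i in range(4)],[np.arctan2(*(m[i]-m[j])[[1,0]]) for i,j in((0,1),(3,2))])
    print("mat scene",plane(S,[N(188,325),N(375,550),N(158,593)],.009))
    P={"hinge L/R a":(A(52,210),B(622,45)),"hinge b":(A(155,247),B(500,55)),
    "tab tip a":(A(315,42),B(653,254)),"tab tip b":(A(350,60),B(604,246))}
    for k,(p,q) in P.items(): print(k,*tri(p,q),plane(S,[p],.039)[0],plane(D,[q],.039)[0])
E
python3 m.py
```

```text
mat side [[0.6279 0.1384 0.009 ]
 [0.3912 0.1173 0.009 ]
 [0.3793 0.2433 0.009 ]
 [0.6163 0.2653 0.009 ]] [0.5037 0.1911 0.009 ] [np.float64(0.12743773244544357), np.float64(0.23762536412558422), np.float64(0.1265318013526042), np.float64(0.2380445947682888)] [np.float64(0.08874967867833321), np.float64(0.09256322948056461)]
mat scene [[0.3842 0.242  0.009 ]
 [0.619  0.2623 0.009 ]
 [0.6316 0.1393 0.009 ]]
hinge L/R a [ 0.5553 -0.2988  0.0366] 0.003051937168172819 [ 0.5585 -0.2972  0.039 ] [ 0.5538 -0.2983  0.039 ]
hinge b [ 0.5973 -0.2507  0.0403] 0.0018950808121265409 [ 0.597 -0.25   0.039] [ 0.5977 -0.2529  0.039 ]
tab tip a [ 0.4427 -0.1507  0.0379] 0.0009365298344127898 [ 0.4441 -0.1504  0.039 ] [ 0.4422 -0.1504  0.039 ]
tab tip b [ 0.4639 -0.1368  0.0416] 0.0059474215211981875 [ 0.4641 -0.1344  0.039 ] [ 0.4639 -0.1421  0.039 ]
```

Mat: middle about (0.506, 0.191), yaw about 0.09, with measured sides of 238 x 127 mm. Mirror: tab to hinge 0.18 m at z about 0.039, yaw about -0.80, origin about (0.5285, -0.224). I'll move above it and check with the wrist camera.

{"method": "step_arm", "body": {
  "steps": [
    [-9.6, -22.4, 0, 0, 0, 0.078],
    [-9.6, -22.4, 0, 0, 0, 0.078],
    [-9.6, -22.4, 0, 0, 0, 0.078],
    [-9.6, -22.4, 0, 0, 0, 0.078],
    [-9.6, -22.4, 0, 0, 0, 0.078],
    [-9.6, -22.4, 0, 0, 0, 0.078],
    [-9.6, -22.4, 0, 0, 0, 0.078],
    [-9.6, -22.4, 0, 0, 0, 0.078],
    [-9.6, -22.4, 0, 0, 0, 0.078],
    [-9.6, -22.4, 0, 0, 0, 0.078],
    [0, 0, 0, 0, 0, 0],
    [0, 0, 0, 0, 0, 0]
  ],
  "gripper": 1
}}

```text
clock: 1.1
position: [0.528, -0.2257, 0.2264]
ee_rot: [-1.215, -2.896, 0.001]
force: [1.2, -0.4, 0.2]
width: 1.001
gripper_force: 0.0
```

```bash
python3 - <<'E'
from h import *
import pickle
pickle.dump(shot("wrist","pics/w1.png"),open("w1.pkl","wb"))
print(observe()["position"],observe()["ee_rot"])
E
```

```text
[ 0.52878268 -0.22400921  0.22645389] [-1.21294039e+00 -2.89733853e+00 -6.83840908e-04]
```

View pics/w1.png

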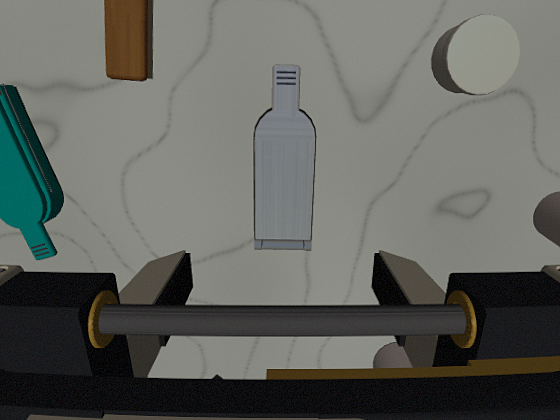

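The wrist view shows the whole lid, with the tab tip at (286,66), hinge end band at (283,241 to 249), and lid edges at (254,130)/(315,130) and (255,235)/(312,235).

```bash
python3 - <<'E'
from h import *
import pickle
im,c=pickle.load(open("w1.pkl","rb"))
np.set_printoptions(precision=4,suppress=True)
hsv=cv2.cvtColor(im,cv2.COLOR_RGB2HSV).astype(int); 
# lid is bluish: b>r
m=((im[:,:,2].astype(int)-im[:,:,0])>5).astype(np.uint8); m[260:]=0; m[:,:200]=0;m[:,360:]=0
m=cv2.morphologyEx(m,cv2.MORPH_OPEN,np.ones((3,3)))
k=cv2.connectedComponentsWithStats(m); i=1+k[2][1:,4].argmax(); print(k[2][i])
L=k[1]==i
rows=[y for y in list(range(70,105,8))+list(range(140,236,12))]
mid=[];w=[]
for y in rows:
    xs=np.where(L[y])[0]
    if len(xs): e=plane(c,[(xs[0]-.5,y),(xs[-1]+.5,y)],.040); mid.append(e.mean(0)); w.append(np.linalg.norm(e[0]-e[1]))
mid=np.array(mid);print(np.round(np.array(w)*1e3,1))
v=np.polyfit(mid[:,0],mid[:,1],1); yaw=np.arctan(v[0]); print("yaw",yaw)
d=np.array([np.cos(yaw),np.sin(yaw)])
ys=np.where(L.any(1))[0]; q=plane(c,[(286,ys[0]-.5),(283,ys[-1]+.5)],.040); print(ys[0],ys[-1],q,np.linalg.norm(q[0]-q[1]))
p0=mid[:,:2].mean(0)
print("origin from tab tip",p0+d*((q[0,:2]-p0)@d+.113), "from end",p0+d*((q[1,:2]-p0)@d-.075))
E
```

```text
[ 256   66   58  127 4539]
[21.4 21.5 21.6 20.8 20.9 56.8 56.3 56.9 36.3 45.8]
yaw -0.8586375413076418
66 192 [[ 0.4519 -0.144   0.04  ]
 [ 0.5354 -0.2328  0.04  ]] 0.12186929373961466
origin from tab tip [ 0.5267 -0.2287] from end [ 0.4834 -0.1786]
```

```bash
python3 - <<'E'
from h import *
import pickle
im,c=pickle.load(open("w1.pkl","rb"))
np.set_printoptions(precision=4,suppress=True)
g=im.astype(int).sum(2)
for y in (80,130,160,190,220): # dark outline of the base beside the lid / tab gradient
    print(y,"L",g[y,244:280].tolist() if y in(80,160) else "", "darkest",244+g[y,244:275].argmin(),290+g[y,290:325].argmin())
print([ (y,int(g[y,283])) for y in range(232,256,1)])
P=plane(c,[(286,65.5),(286,100),(284.5,130),(283.5,235),(283,249.5)],.039)
print(P,np.linalg.norm(P[0]-P[-1]))
for a,b in((0,4),(0,3),(2,4)): d=P[b]-P[a];print(np.arctan2(d[1],d[0]))
w=plane(c,[(254,130),(315,130),(255,235),(312,235)],.039);print(np.linalg.norm(w[0]-w[1]),np.linalg.norm(w[2]-w[3]))
E
```

```text
80 L [400, 392, 398, 391, 392, 398, 396, 393, 399, 395, 397, 396, 392, 400, 399, 403, 399, 402, 398, 395, 399, 401, 402, 394, 390, 395, 400, 415, 329, 322, 364, 384, 402, 389, 386, 406] darkest 273 299
130 L  darkest 255 314
160 L [395, 399, 389, 396, 390, 397, 395, 403, 419, 242, 162, 327, 377, 377, 376, 379, 374, 376, 356, 368, 368, 370, 364, 369, 368, 364, 355, 370, 382, 375, 373, 377, 371, 379, 370, 370] darkest 254 314
190 L  darkest 254 313
220 L  darkest 254 311
[(232, 376), (233, 375), (234, 371), (235, 377), (236, 369), (237, 374), (238, 400), (239, 278), (240, 228), (241, 275), (242, 312), (243, 318), (244, 335), (245, 323), (246, 320), (247, 324), (248, 274), (249, 287), (250, 413), (251, 404), (252, 400), (253, 407), (254, 403), (255, 402)]
[[ 0.4519 -0.1439  0.039 ]
 [ 0.4737 -0.166   0.039 ]
 [ 0.4924 -0.187   0.039 ]
 [ 0.5689 -0.266   0.039 ]
 [ 0.5804 -0.2785  0.039 ]] 0.18606058671196127
-0.8083266647707098
-0.8066794706868377
-0.8048269619824077
0.05939983054384338 0.060848801228608834
```

Mirror confirmed: yaw -0.806, origin about (0.529, -0.225), directly under the tool. Descending to grip the base sides.

{"method": "step_arm", "body": {
  "steps": [
    [0.1, -0.2, -25, 0, 0, -0.003],
    [0.1, -0.2, -25, 0, 0, -0.003],
    [0.1, -0.2, -25, 0, 0, -0.003],
    [0.1, -0.2, -25, 0, 0, -0.003],
    [0, 0, -25, 0, 0, 0],
    [0, 0, -25, 0, 0, 0],
    [0, 0, -20, 0, 0, 0],
    [0, 0, -15, 0, 0, 0],
    [0, 0, -12, 0, 0, 0],
    [0, 0, -10, 0, 0, 0],
    [0, 0, -8, 0, 0, 0],
    [0, 0, -5, 0, 0, 0],
    [0, 0, -5, 0, 0, 0],
    [0, 0, -5, 0, 0, 0],
    [0, 0, 0, 0, 0, 0],
    [0, 0, 0, 0, 0, 0]
  ]
}}

```text
clock: 2.48
position: [0.53, -0.2248, 0.0001]
ee_rot: [1.227, 2.89, 0.0]
force: [-11.8, 4.0, 37.1]
width: 1.002
gripper_force: 19.0
```

{"method": "step_arm", "body": {
  "steps": [
    [0, 0, 0, 0, 0, 0],
    [0, 0, 0, 0, 0, 0],
    [0, 0, 0, 0, 0, 0],
    [0, 0, 0, 0, 0, 0],
    [0, 0, 0, 0, 0, 0],
    [0, 0, 0, 0, 0, 0],
    [0, 0, 0, 0, 0, 0],
    [0, 0, 0, 0, 0, 0]
  ],
  "gripper": 0,
  "force": 40
}}

```text
clock: 3.15
position: [0.5316, -0.2267, 0.0002]
ee_rot: [1.227, 2.886, -0.001]
force: [-5.4, -0.1, 29.6]
width: 0.689
gripper_force: 51.7
```

I descended about 10 mm too far and the fingertips touched the counter lightly. I'll regrip a little higher so the set-down can be gentle.

{"method": "step_arm", "body": {
  "steps": [
    [0, 0, 0, 0, 0, 0],
    [0, 0, 0, 0, 0, 0],
    [0, 0, 0, 0, 0, 0],
    [0, 0, 3, 0, 0, 0],
    [0, 0, 4, 0, 0, 0],
    [0, 0, 3, 0, 0, 0],
    [0, 0, 0, 0, 0, 0],
    [0, 0, 0, 0, 0, 0]
  ],
  "gripper": 0.85
}}

```text
clock: 3.82
position: [0.5291, -0.2253, 0.0068]
ee_rot: [-1.229, -2.891, 0.001]
force: [0.5, -0.7, 0.2]
width: 0.851
gripper_force: 0.0
```

{"method": "step_arm", "body": {
  "steps": [
    [0, 0, 0, 0, 0, 0],
    [0, 0, 0, 0, 0, 0],
    [0, 0, 0, 0, 0, 0],
    [0, 0, 0, 0, 0, 0],
    [0, 0, 0, 0, 0, 0],
    [0, 0, 0, 0, 0, 0],
    [0, 0, 0, 0, 0, 0]
  ],
  "gripper": 0,
  "force": 45
}}

```text
clock: 4.4
position: [0.5292, -0.2248, 0.0064]
ee_rot: [-1.227, -2.891, 0.0]
force: [0.6, -0.6, -4.7]
width: 0.693
gripper_force: 45.0
```

{"method": "step_arm", "body": {
  "steps": [
    [0, 0, 3, 0, 0, 0],
    [0, 0, 6, 0, 0, 0],
    [0, 0, 10, 0, 0, 0],
    [0, 0, 15, 0, 0, 0],
    [0, 0, 20, 0, 0, 0],
    [0, 0, 20, 0, 0, 0],
    [0, 0, 20, 0, 0, 0],
    [0, 0, 16, 0, 0, 0],
    [0, 0, 10, 0, 0, 0],
    [0, 0, 0, 0, 0, 0],
    [0, 0, 0, 0, 0, 0]
  ]
}}

```text
clock: 5.32
position: [0.5294, -0.2248, 0.1271]
ee_rot: [1.227, 2.891, 0.0]
force: [-0.4, 0.3, -7.0]
width: 0.694
gripper_force: 45.0
```

```bash
python3 - <<'E'
from h import *
import pickle
pickle.dump(shot("wrist","pics/w2.png"),open("w2.pkl","wb"))
print(observe())
E
```

```text
{'clock': 5.3667, 'joints': array([ 0.36399882,  0.45913419, -0.07633609,  1.81093731,  0.04403092,
        0.87396388,  1.0352153 ]), 'dq': array([-0.00123482,  0.01709648,  0.00225009,  0.01095599,  0.00053782,
       -0.00105311,  0.00179535]), 'joint_efforts': array([ 1.62647793e-02, -6.89971948e+01, -5.24214786e-01, -2.94202387e+01,
       -5.87355709e-03,  9.28473403e-02,  3.95782248e-03]), 'position': array([ 0.52886938, -0.22462743,  0.1262357 ]), 'ee_rot': array([-1.22716668e+00, -2.89112345e+00,  6.88304814e-05]), 'force': array([-0.70497869, -0.51956541, -6.82885465]), 'ft_torque': array([ 0.08135499, -0.03301382,  0.00415757]), 'gripper_force': 44.973633885383606, 'width': 0.6930778831498292}
```

View pics/w2.png

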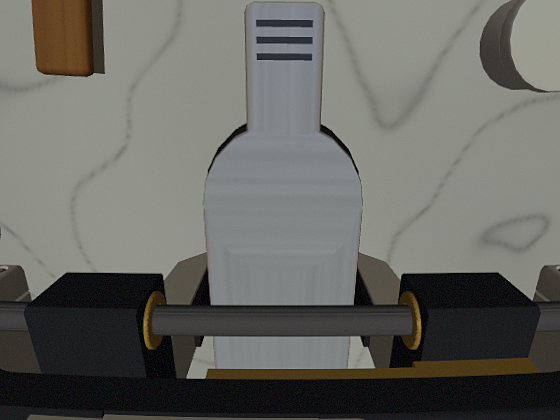

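The mirror hangs level and straight in the grip, tab tip at (285,2). I'll compute its offset to the tool and the move to the mat.

```bash
python3 - <<'E'
from h import *
import pickle
np.set_printoptions(precision=4,suppress=True)
im,c=pickle.load(open("w2.pkl","rb"))
z=.1265-.0064+.0395
q=plane(c,[(285,2),(284.5,100),(283,200),(283.3,330)],z); print(q)
d=q[3]-q[0]; yaw=np.arctan2(d[1],d[0]); u=np.array([np.cos(yaw),np.sin(yaw)])
t=np.array([.5290,-.2247]); o=q[:,:2].mean(0); o=o+u*((q[0,:2]-o)@u+.113)
print("yaw",yaw,"origin",o, "ahead of tcp along u",(o-t)@u,"across",(o-t)@[-u[1],u[0]])
w=plane(c,[(206,210),(361,210),(246,80),(323,80)],z);print(np.linalg.norm(w[0]-w[1]),np.linalg.norm(w[2]-w[3]))
E
```

```text
[[ 0.4509 -0.1432  0.1596]
 [ 0.4723 -0.1655  0.1596]
 [ 0.497  -0.1918  0.1596]
 [ 0.5377 -0.2336  0.1596]]
yaw -0.8056355785630828 origin [ 0.5291 -0.2248] ahead of tcp along u 0.00014294315846920196 across -7.500439504163782e-06
0.05894286947041432 0.02627403507487221
```

{"method": "step_arm", "body": {
  "steps": [
    [-1.3, 10, 0, 0, 0, 0.03],
    [-1.3, 20, 0, 0, 0, 0.05],
    [-1.3, 26, 0, 0, 0, 0.052],
    [-1.3, 26, 0, 0, 0, 0.052],
    [-1.3, 26, 0, 0, 0, 0.052],
    [-1.3, 26, 0, 0, 0, 0.052],
    [-1.3, 26, 0, 0, 0, 0.052],
    [-1.3, 26, 0, 0, 0, 0.052],
    [-1.3, 26, 0, 0, 0, 0.052],
    [-1.3, 26, 0, 0, 0, 0.052],
    [-1.3, 26, 0, 0, 0, 0.052],
    [-1.3, 26, 0, 0, 0, 0.052],
    [-1.3, 26, 0, 0, 0, 0.052],
    [-1.3, 26, 0, 0, 0, 0.052],
    [-1.3, 26, 0, 0, 0, 0.052],
    [-1.3, 26, 0, 0, 0, 0.052],
    [-1.1, 15, 0, 0, 0, 0.05],
    [-1.1, 7, 0, 0, 0, 0.038],
    [0, 0, 0, 0, 0, 0],
    [0, 0, 0, 0, 0, 0]
  ]
}}

```text
clock: 7.03
position: [0.5059, 0.1902, 0.1263]
ee_rot: [0.146, -3.137, 0.002]
force: [-0.4, -1.1, -5.5]
width: 0.694
gripper_force: 45.0
```

```bash
python3 - <<'E'
from h import *
import pickle
r={n:shot(n,f"pics/{n}3.png") for n in("wrist","scene")}
pickle.dump(r,open("r3.pkl","wb"))
print(observe()["position"],observe()["ee_rot"],observe()["joints"])
E
```

```text
[0.50648389 0.18913242 0.12640684] [ 1.41756168e-01 -3.13779791e+00  2.19148749e-03] [-0.17507592  0.43998536 -0.37802411  1.87417484  0.20896401  0.86703649
  1.00452077]
```

View pics/wrist3.png

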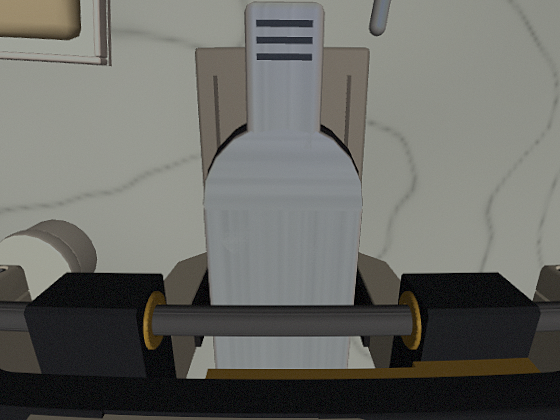

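The wrist view shows the mat's near edge between (196,48) and (368,48), centred and square under the mirror (tab centre x about 285). I'll compute the residual.

```bash
python3 - <<'E'
from h import *
import pickle
np.set_printoptions(precision=4,suppress=True)
c=pickle.load(open("r3.pkl","rb"))["wrist"][1]
q=plane(c,[(195.5,48),(369,47.5)],.009); d=q[1]-q[0]; print(q,np.linalg.norm(d)); n=np.array([d[1],-d[0]])/np.linalg.norm(d[:2]); n=n if n[0]>0 else -n
print("yaw",np.arctan2(n[1],n[0]),"mid",q.mean(0)[:2]+n*.12)
E
```

```text
[[0.3931 0.1153 0.009 ]
 [0.3809 0.242  0.009 ]] 0.127365367898924
yaw 0.09591677395207189 mid [0.5064 0.1901]
```

Aligned within 1 mm and 0.006 rad. Lowering, slowly at the end.

{"method": "step_arm", "body": {
  "steps": [
    [0, 0, -8, 0, 0, 0.004],
    [0, 0, -16, 0, 0, 0],
    [0, 0, -20, 0, 0, 0],
    [0, 0, -20, 0, 0, 0],
    [0, 0, -14, 0, 0, 0],
    [0, 0, -10, 0, 0, 0],
    [0, 0, -6, 0, 0, 0],
    [0, 0, -4, 0, 0, 0],
    [0, 0, -3, 0, 0, 0],
    [0, 0, -2, 0, 0, 0],
    [0, 0, -2, 0, 0, 0],
    [0, 0, -1, 0, 0, 0],
    [0, 0, -1, 0, 0, 0],
    [0, 0, -1, 0, 0, 0],
    [0, 0, 0, 0, 0, 0],
    [0, 0, 0, 0, 0, 0]
  ]
}}

```text
clock: 8.47
position: [0.5065, 0.1912, 0.0188]
ee_rot: [-0.152, 3.138, 0.0]
force: [0.3, 0.6, -6.1]
width: 0.697
gripper_force: 45.0
```

{"method": "step_arm", "body": {
  "steps": [
    [0, 0, -0.7, 0, 0, 0],
    [0, 0, 0, 0, 0, 0],
    [0, 0, -0.7, 0, 0, 0],
    [0, 0, 0, 0, 0, 0],
    [0, 0, 0, 0, 0, 0]
  ]
}}

```text
clock: 8.88
position: [0.5064, 0.1911, 0.0173]
ee_rot: [0.153, -3.138, -0.0]
force: [-0.7, -0.5, -6.8]
width: 0.693
gripper_force: 45.0
```

{"method": "step_arm", "body": {
  "steps": [
    [0, 0, -0.7, 0, 0, 0],
    [0, 0, 0, 0, 0, 0],
    [0, 0, -0.7, 0, 0, 0],
    [0, 0, 0, 0, 0, 0],
    [0, 0, -0.4, 0, 0, 0],
    [0, 0, 0, 0, 0, 0],
    [0, 0, 0, 0, 0, 0]
  ]
}}

```text
clock: 9.47
position: [0.5064, 0.1912, 0.0155]
ee_rot: [0.152, -3.138, -0.0]
force: [-0.1, -0.7, -6.5]
width: 0.691
gripper_force: 45.0
```

{"method": "step_arm", "body": {
  "steps": [
    [0, 0, -0.5, 0, 0, 0],
    [0, 0, 0, 0, 0, 0],
    [0, 0, -0.5, 0, 0, 0],
    [0, 0, 0, 0, 0, 0],
    [0, 0, 0, 0, 0, 0]
  ]
}}

```text
clock: 9.88
position: [0.5064, 0.1912, 0.0154]
ee_rot: [-0.152, 3.137, -0.0]
force: [-4.0, -2.0, 8.6]
width: 0.694
gripper_force: 45.0
```

The wrist force rose to +8.6 N, so the mirror is down. I'll open, rise, and look from over the tab.

{"method": "step_arm", "body": {
  "steps": [
    [0, 0, 0, 0, 0, 0],
    [0, 0, 0, 0, 0, 0],
    [0, 0, 0, 0, 0, 0],
    [0, 0, 0, 0, 0, 0],
    [0, 0, 4, 0, 0, 0],
    [0, 0, 8, 0, 0, 0],
    [0, 0, 14, 0, 0, 0],
    [0, 0, 20, 0, 0, 0],
    [0, 0, 25, 0, 0, 0],
    [0, 0, 25, 0, 0, 0],
    [0, 0, 20, 0, 0, 0],
    [0, 0, 14, 0, 0, 0],
    [0, 0, 0, 0, 0, 0],
    [0, 0, 0, 0, 0, 0]
  ],
  "gripper": 0.95
}}

```text
clock: 11.05
position: [0.5069, 0.1914, 0.1457]
ee_rot: [-0.152, 3.136, 0.001]
force: [-0.3, 0.1, -0.7]
width: 0.95
gripper_force: 0.0
```

```bash
python3 - <<'E'
from h import *
import pickle
r={n:shot(n,f"pics/{n}4.png") for n in("wrist","side")}
pickle.dump(r,open("r4.pkl","wb"))
print(observe()["position"],observe()["ee_rot"])
cv2.imwrite("pics/v4.png",np.hstack([cv2.imread("pics/wrist4.png")[:,140:440],cv2.resize(cv2.imread("pics/side4.png")[200:340,170:310],(420,420))]))
E
```

```text
[0.5059892  0.19088385 0.14409918] [ 1.52411608e-01 -3.13718406e+00  5.18463684e-04]
```

View pics/v4.png

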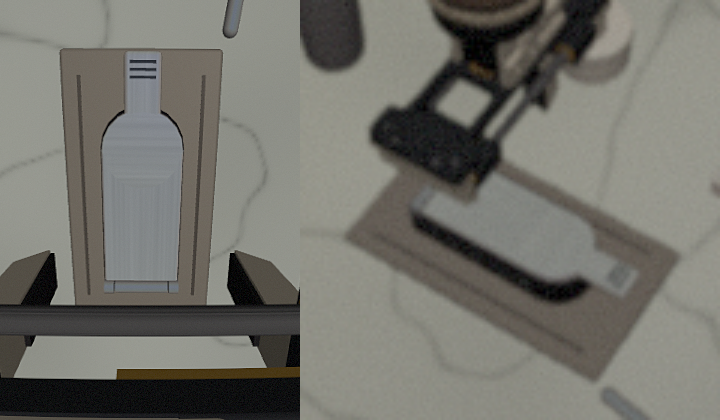

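The mirror lies folded, centred and square on the mat. Wrist pixels: tab tip at (282,52), hinge end at (281,292). In the side crop, the tab tip midpoint is at about (630,284). Next I'll work out the grip and the arc.

```bash
python3 - <<'E'
from h import *
import pickle
np.set_printoptions(precision=4,suppress=True)
r=pickle.load(open("r4.pkl","rb")); W=r["wrist"][1]; D=r["side"][1]
q=plane(W,[(282.3,52),(282,100),(281.5,200),(281,292)],.048); print(q)
m=plane(W,[(201,50),(362,50)],.009); print(m)
o1,d1=rays(W,[(282.3,52)]);o2,d2=rays(D,[(280,294.7)]);s=np.linalg.lstsq(np.c_[d1[0],-d2[0]],o2-o1,rcond=None)[0]
print("tab tip tri",o1+d1[0]*s[0],o2+d2[0]*s[1])
d=q[3]-q[0];yaw=np.arctan2(d[1],d[0]);u=np.array([np.cos(yaw),np.sin(yaw)])
print("len",np.linalg.norm(d),"yaw",yaw,"origin tab/end",q[0,:2]+.113*u,q[3,:2]-.075*u, "grip pt",q[0,:2]+.013*u)
E
```

```text
[[0.394  0.1802 0.048 ]
 [0.4255 0.183  0.048 ]
 [0.4987 0.1898 0.048 ]
 [0.5788 0.1972 0.048 ]]
[[0.3939 0.116  0.009 ]
 [0.3816 0.2419 0.009 ]]
tab tip tri [0.3939 0.1801 0.0469] [0.3935 0.1798 0.0469]
len 0.18554218288656896 yaw 0.09194049216177516 origin tab/end [0.5065 0.1905] [0.5041 0.1903] grip pt [0.407  0.1813]
```

Lid shut (tab tip z 0.047), yaw 0.092, hinge axis about (0.5757, 0.197, 0.043), grip point about (0.4055, 0.1812, 0.0435). Going to the tab.

{"method": "step_arm", "body": {
  "steps": [
    [-8, -0.8, 0, 0, 0, 0],
    [-15, -1.5, 0, 0, 0, 0],
    [-20, -2, 0, 0, 0, 0],
    [-20, -2, 0, 0, 0, 0],
    [-20, -2, 0, 0, 0, -0.004],
    [-12, -1, 0, 0, 0, 0],
    [-6, -0.5, 0, 0, 0, 0],
    [0, 0, -10, 0, 0, 0],
    [0, 0, -20, 0, 0, 0],
    [0, 0, -25, 0, 0, 0],
    [0, 0, -25, 0, 0, 0],
    [0, 0, -16, 0, 0, 0],
    [0, 0, -10, 0, 0, 0],
    [0, 0, -8, 0, 0, 0],
    [0, 0, -4, 0, 0, 0],
    [0, 0, -2, 0, 0, 0],
    [0, 0, 0, 0, 0, 0],
    [0, 0, 0, 0, 0, 0]
  ],
  "gripper": 0.65,
  "force": 6
}}

```text
clock: 12.65
position: [0.4059, 0.1816, 0.0251]
ee_rot: [-0.146, 3.137, 0.001]
force: [-0.3, 0.8, 0.9]
width: 0.651
gripper_force: 0.0
```

```bash
python3 - <<'E'
from h import *
print(observe()["position"],observe()["ee_rot"],observe()["force"])
W=shot("wrist","pics/wrist5.png");D=shot("side","pics/side5.png")
cv2.imwrite("pics/v5.png",np.hstack([cv2.imread("pics/wrist5.png")[:,140:440],cv2.resize(cv2.imread("pics/side5.png")[200:340,190:330],(420,420))]))
E
```

```text
[0.40591565 0.18160723 0.02505691] [-1.46013392e-01  3.13718170e+00  6.98969154e-04] [-0.25075843  0.75937508  0.93232386]
```

View pics/v5.png

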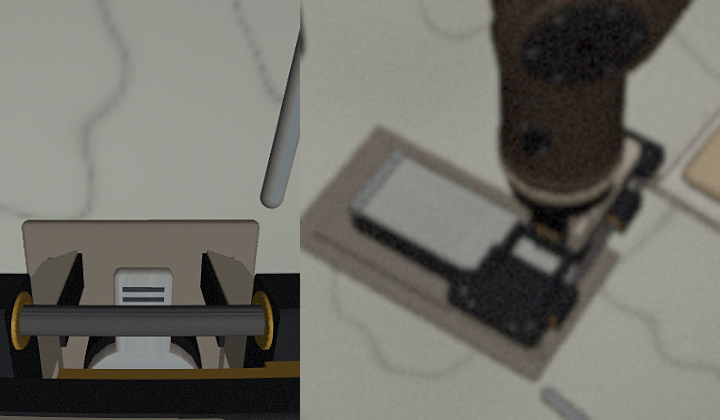

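The tab sits centred between the fingers. Closing lightly and computing the arc.

{"method": "step_arm", "body": {
  "steps": [
    [0, 0, 0, 0, 0, 0],
    [0, 0, 0, 0, 0, 0],
    [0, 0, 0, 0, 0, 0],
    [0, 0, 0, 0, 0, 0],
    [0, 0, 0, 0, 0, 0],
    [0, 0, 0, 0, 0, 0],
    [0, 0, 0, 0, 0, 0]
  ],
  "gripper": 0,
  "force": 6
}}

```text
clock: 13.33
position: [0.4054, 0.1814, 0.0246]
ee_rot: [-0.146, 3.138, 0.0]
force: [-0.2, 1.0, 0.5]
width: 0.283
gripper_force: 6.0
```

```bash
python3 - <<'E'
import numpy as np
t=np.linspace(0,1.83,37);r=170;a=.092
P=np.c_[-r*np.cos(t)*np.cos(a),-r*np.cos(t)*np.sin(a),r*np.sin(t)]
D=np.diff(np.round(P,1),axis=0).round(1)
print(D.tolist()); print((P[[18,36]]-P[0]).round(1))
from h import observe; print(observe()["position"],observe()["force"],observe()["width"])
E
```

```text
[[0.2, 0.0, 8.6], [0.7, 0.1, 8.7], [1.1, 0.1, 8.5], [1.5, 0.1, 8.5], [2.0, 0.2, 8.4], [2.3, 0.2, 8.3], [2.8, 0.3, 8.2], [3.2, 0.3, 8.0], [3.6, 0.3, 7.9], [4.0, 0.4, 7.6], [4.4, 0.4, 7.5], [4.7, 0.4, 7.2], [5.2, 0.5, 6.9], [5.4, 0.5, 6.7], [5.8, 0.5, 6.4], [6.1, 0.6, 6.1], [6.4, 0.6, 5.8], [6.7, 0.6, 5.4], [6.9, 0.6, 5.1], [7.2, 0.7, 4.8], [7.5, 0.7, 4.3], [7.6, 0.7, 4.0], [7.8, 0.7, 3.6], [8.0, 0.7, 3.1], [8.2, 0.8, 2.8], [8.3, 0.7, 2.4], [8.4, 0.8, 1.9], [8.4, 0.8, 1.5], [8.6, 0.8, 1.0], [8.6, 0.8, 0.6], [8.6, 0.8, 0.2], [8.6, 0.8, -0.3], [8.5, 0.8, -0.7], [8.6, 0.8, -1.1], [8.4, 0.7, -1.6], [8.4, 0.8, -2.0]]
[[ 66.1   6.1 134.7]
 [212.7  19.6 164.3]]
[0.40540725 0.18144226 0.0245526 ] [-0.15747944  1.00201947  0.49791292] 0.28300029683568123
```

Opening is 26 mm, so the tab is held. Raising along the first half of the arc.

{"method": "step_arm", "body": {
  "steps": [
    [0.2, 0, 8.6, 0, 0, 0],
    [0.7, 0.1, 8.7, 0, 0, 0],
    [1.1, 0.1, 8.5, 0, 0, 0],
    [1.5, 0.1, 8.5, 0, 0, 0],
    [2.0, 0.2, 8.4, 0, 0, 0],
    [2.3, 0.2, 8.3, 0, 0, 0],
    [2.8, 0.3, 8.2, 0, 0, 0],
    [3.2, 0.3, 8.0, 0, 0, 0],
    [3.6, 0.3, 7.9, 0, 0, 0],
    [4.0, 0.4, 7.6, 0, 0, 0],
    [4.4, 0.4, 7.5, 0, 0, 0],
    [4.7, 0.4, 7.2, 0, 0, 0],
    [0, 0, 0, 0, 0, 0]
  ]
}}

```text
clock: 14.42
position: [0.437, 0.1845, 0.1233]
ee_rot: [-0.145, 3.137, 0.001]
force: [0.0, 1.2, 0.4]
width: 0.285
gripper_force: 6.0
```

```bash
python3 - <<'E'
from h import *
o=observe();print(o["position"],o["force"],o["width"],o["gripper_force"])
D=shot("side","pics/side6.png");S=shot("scene","pics/scene6.png")
cv2.imwrite("pics/v6.png",np.hstack([cv2.resize(x,(390,420)) for x in(cv2.imread("pics/side6.png")[170:338,190:346],cv2.imread("pics/scene6.png")[100:268,290:446])]))
E
```

```text
[0.43703923 0.18450905 0.12330923] [0.00482101 1.16217012 0.38595004] 0.2849706485901712 5.999609157443047
```

View pics/v6.png

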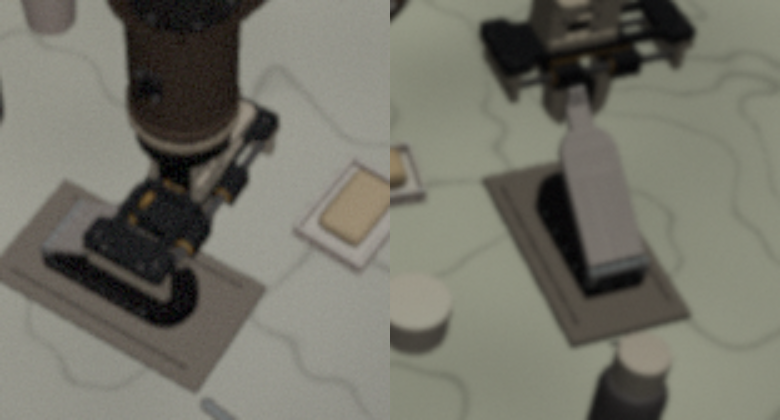

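The lid is rising with the tab held and the base unmoved (side crop left, scene crop right). Continuing the arc.

{"method": "step_arm", "body": {
  "steps": [
    [5.2, 0.5, 6.9, 0, 0, 0],
    [5.4, 0.5, 6.7, 0, 0, 0],
    [5.8, 0.5, 6.4, 0, 0, 0],
    [6.1, 0.6, 6.1, 0, 0, 0],
    [6.4, 0.6, 5.8, 0, 0, 0],
    [6.7, 0.6, 5.4, 0, 0, 0],
    [6.9, 0.6, 5.1, 0, 0, 0],
    [7.2, 0.7, 4.8, 0, 0, 0],
    [7.5, 0.7, 4.3, 0, 0, 0],
    [7.6, 0.7, 4.0, 0, 0, 0],
    [7.8, 0.7, 3.6, 0, 0, 0],
    [8.0, 0.7, 3.1, 0, 0, 0],
    [8.2, 0.8, 2.8, 0, 0, 0],
    [8.3, 0.7, 2.4, 0, 0, 0],
    [0, 0, 0, 0, 0, 0]
  ]
}}

```text
clock: 15.77
position: [0.5352, 0.1933, 0.1899]
ee_rot: [-0.145, 3.136, 0.001]
force: [-0.0, 1.9, 2.1]
width: 0.281
gripper_force: 6.0
```

{"method": "step_arm", "body": {
  "steps": [
    [8.4, 0.8, 1.9, 0, 0, 0],
    [8.4, 0.8, 1.5, 0, 0, 0],
    [8.6, 0.8, 1.0, 0, 0, 0],
    [8.6, 0.8, 0.6, 0, 0, 0],
    [8.6, 0.8, 0.2, 0, 0, 0],
    [8.6, 0.8, -0.3, 0, 0, 0],
    [8.5, 0.8, -0.7, 0, 0, 0],
    [8.6, 0.8, -1.1, 0, 0, 0],
    [8.4, 0.7, -1.6, 0, 0, 0],
    [8.4, 0.8, -2.0, 0, 0, 0],
    [0, 0, 0, 0, 0, 0],
    [0, 0, 0, 0, 0, 0]
  ]
}}

```text
clock: 16.77
position: [0.619, 0.2008, 0.1886]
ee_rot: [-0.145, 3.137, 0.0]
force: [1.2, 0.8, 0.7]
width: 0.283
gripper_force: 6.0
```

```bash
python3 - <<'E'
from h import *
import pickle
o=observe();print(o["position"],o["force"],o["width"],o["gripper_force"])
r={n:shot(n,f"pics/{n}7.png") for n in("side","scene")}
pickle.dump(r,open("r7.pkl","wb"))
E
```

```text
[0.61904231 0.20080912 0.18864004] [1.18687094 0.785631   0.65697366] 0.2828311057206297 6.003121510148048
```

The grasp point is at angle 1.829 rad and radius 0.170 from the hinge. Releasing gently and rising clear.

{"method": "step_arm", "body": {
  "steps": [
    [0, 0, 0, 0, 0, 0],
    [0, 0, 0, 0, 0, 0],
    [0, 0, 0, 0, 0, 0],
    [0, 0, 0, 0, 0, 0],
    [0, 0, 4, 0, 0, 0],
    [0, 0, 10, 0, 0, 0],
    [0, 0, 20, 0, 0, 0],
    [0, 0, 25, 0, 0, 0],
    [0, 0, 25, 0, 0, 0],
    [0, 0, 20, 0, 0, 0],
    [0, 0, 0, 0, 0, 0],
    [-20, -20, 0, 0, 0, 0],
    [-30, -35, 0, 0, 0, 0],
    [-30, -35, 0, 0, 0, 0],
    [-30, -35, 0, 0, 0, 0],
    [-30, -35, 0, 0, 0, 0],
    [-20, -20, 0, 0, 0, 0],
    [0, 0, 0, 0, 0, 0],
    [0, 0, 0, 0, 0, 0]
  ],
  "gripper": 0.65
}}

```text
clock: 18.45
position: [0.469, 0.0331, 0.2937]
ee_rot: [-0.142, 3.137, -0.001]
force: [0.5, 0.6, -0.6]
width: 0.649
gripper_force: 0.0
```

```bash
python3 - <<'E'
from h import *
import pickle
o=observe();print(o["position"],o["force"],o["width"])
r={n:shot(n,f"pics/{n}8.png") for n in("side","scene")}
pickle.dump(r,open("r8.pkl","wb"))
f=lambda n,x,y:cv2.convertScaleAbs(cv2.resize(cv2.imread(f"pics/{n}8.png")[y:y+190,x:x+130],(390,570),interpolation=cv2.INTER_CUBIC),alpha=1.4)
cv2.imwrite("pics/v8.png",np.hstack([f("side",180,150),f("scene",310,80)]))
E
```

```text
[0.46897264 0.03311562 0.29373383] [ 0.48240969  0.59109584 -0.60934715] 0.6490018846938969
```

View pics/v8.png

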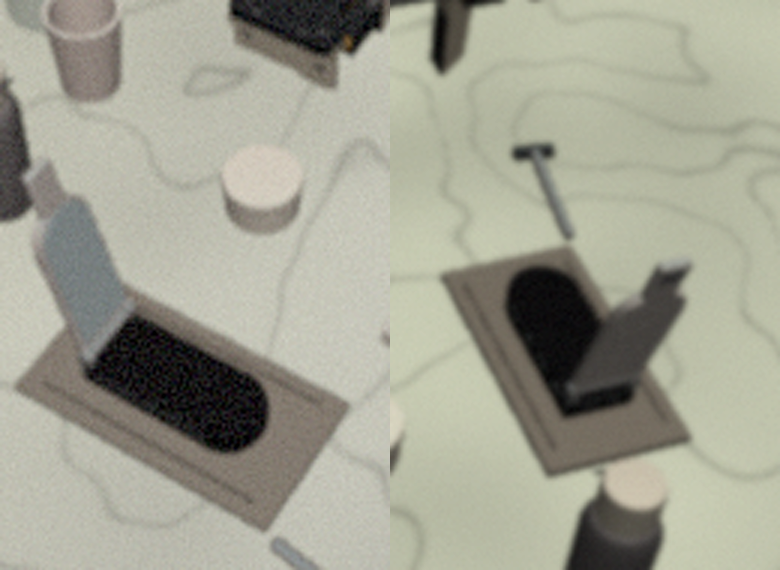

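The lid stands open and leaning back, glass facing the robot side, and the base is still square on the mat. The tab tip is at side crop (38,162) and scene crop (672,266). Checking the angle.

```bash
python3 - <<'E'
from h import *
import pickle
np.set_printoptions(precision=4,suppress=True)
r=pickle.load(open("r8.pkl","rb"));S=r["scene"][1];D=r["side"][1]
ps=(310+(672-390)/3-.3,80+266/3-.3);pd=(180+38/3-.3,150+162/3-.3)
o1,d1=rays(S,[ps]);o2,d2=rays(D,[pd]);s=np.linalg.lstsq(np.c_[d1[0],-d2[0]],o2-o1,rcond=None)[0]
a,b=o1+d1[0]*s[0],o2+d2[0]*s[1];print(a,b)
m=(a+b)/2;print("angle",np.degrees(np.pi/2+np.arctan2(((m[:2]-[.5757,.1969])@[.9958,.0919]),m[2]-.043)))
for t in(100,105,110):
  t=np.radians(t);P=np.array([.5757-.183*np.cos(t)*.996,.1969-.183*np.cos(t)*.092,.043+.183*np.sin(t)]);print(P,proj(S,P),ps,proj(D,P),pd)
# base front end in side view -> base place (base top z .037)
print(plane(D,[(180+267/3,150+405/3)],.030))
E
```

```text
[0.6225 0.1978 0.2201] [0.6208 0.1953 0.2203]
angle 104.46638900411504
[0.6074 0.1998 0.2232] [[402.1629 162.1662]] (403.7, 168.36666666666667) [[195.3983 207.0154]] (192.36666666666665, 203.7)
[0.6229 0.2013 0.2198] [[405.2976 168.371 ]] (403.7, 168.36666666666667) [[189.785  205.0716]] (192.36666666666665, 203.7)
[0.638  0.2027 0.215 ] [[408.2502 175.0128]] (403.7, 168.36666666666667) [[184.4648 203.6189]] (192.36666666666665, 203.7)
[[0.4348 0.1669 0.03  ]]
```

The measured lid angle is about 104.5 degrees, and the robot is clear of everything. Handing in.

```bash
python3 -c "
from h import *
print(job.sign_off())"
```

```text
the job is handed in; nothing more can be done
None
```

The mirror is centred on the stone mat with its hinge end away from the robot, the lid is raised to about 105 degrees (104.5 measured) with the glass facing the robot's side, and the job was handed in at about 18.5 s.

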